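Slide the face-paint palette out over the shelf edge

ROBOT

A 6-joint arm with a two-finger parallel gripper is mounted at the origin on the work surface. World frame = base frame: x ahead of the robot, y to its left, z up, the work surface at z = 0. Lengths are in mm, angles in rad, forces in N, time in s.
With the tool pointing down it reaches from about 275 to 750 mm from the base axis. Payload 10.2 kg.
Tool frame: the origin (TCP) lies between the finger pads; the fingertips stand 17 mm ahead of it and the grasp point (between the pads) lies 2 mm behind it; z points along the fingers, y is the line along which they close (so a half turn about z gives the same grasp; the last joint's range is limited). The gripper opens to 85 mm and grips with 20 to 120 N. Pads are 22 mm wide; open, the fingers measure 114 mm over their backs; the gripper's body (76 mm by 85 mm) begins 54 mm behind the grasp point. The pads swing forward as they close: fully open they stand 13 mm farther back than shut.
Start: joints at [0.923, 0.313, 1.498, -0, 1.331, -0.223], TCP at [216.386, 478.339, 248.294] pointing down, gripper open.
Joint ranges: [-2.94, 2.94], [-0.97, 2.17], [0.19, 2.56], [-1.23, 4.37], [0.02, 3.11], [-2.88, 2.88]. Speed limits (rad/s): [2.39, 2.39, 3.01, 3.14, 3.14, 3.14].

INTERFACE

Orientations are given as a unit quaternion [w, x, y, z].
In Python, from rig import * gives the robot as it stands.
- The arm moves only by the tool step_arm, never from a script. Its argument "commands" is text: rows parted by semicolons, each of 7 numbers parted by spaces: the opening, from 0 (shut) to 1 (fully open), then the shift along the tool's x, y, z in cm, then the turn, a rotation vector about the tool's x, y, z in rad. In form: hand x y z rx ry rz; .... A call has 1 to 20 rows; each row is the pose to reach, as a shift and turn from the pose commanded when the call began, along the tool's axes at that moment; what a row does not reach only later rows make up. A row lasts 1/12 s, in which the tool goes at most 41.7 mm and 7.16 degrees, less where a joint would pass 70% of its speed; a pose out of reach is approached as far as the arm can. A call with a gripper value outside its range is refused whole. The fingers move at their own pace and stop on an object; "newtons" is the grip in N (left out, the last holds). Time passes only in rows, so rows that repeat a pose let the fingers close. It gives the time, the measured TCP pose, the force, the opening and the grip force at its end, in the units of the state.
- sense(): the state, without advancing time (a new reading comes with each control period).
- capture(name): name is "scene" or "side" or "wrist"; returns the picture (420x560x3 uint8, red, green, blue); there is no depth.
- camera_model(name): a dict with "mtx" (3x3 intrinsics, pixels), "eye" and "rotation" of the camera in the world. Camera axes: x right, y down, z forward; pixel columns grow to the right and rows downward; lengths in mm; the calibration is good to about 2 mm. The wrist camera is an equidistant fisheye: a pixel r from the principal point sees the ray r / f radians off the axis. A picture is of the moment at which its call begins: read the wrist's pose just before it. camera_model takes no time and is no camera call; for the wrist camera it gives the pose at the moment of the call.
- finish_job(): hands the job in; it is judged then, once.
Trained networks look in the newest picture that a camera, given by its name, has taken for a name from the list of things; names that differ only in an ending like _2 or _b are one class to them, and where a whole thing is asked for, a point or a joint stands for the part that bears it (a point fixed in the world has none). Each returns a list of dicts, best first, with "score" (0 to 1); they miss things now and then, are a little off and sometimes report something else, mostly with a low value. They report only what shows in the picture. A call takes as long as a camera call. They do not tell look-alikes from the thing itself.
- search_frame(camera, label): "rect" ([centre column, centre row, width, height] in pixels, round what is visible of it).
- trace(camera, label): "mask" (420x560 bool, what is visible of it) and "rect" ([centre column, centre row, width, height] in pixels, round what is visible of it).
- spot_point(camera, label): "xy" ([column, row] in pixels: a listed point, or the origin of a listed thing).
The state is a dict: "time_s": time; "joints": joint angles; "dq": joint speeds; "tau": joint torques, N m; "eef_pos": TCP position; "ee_rot": TCP orientation; "force": force on the tool from outside, world axes, zero at the start; "wrist_torque": the same for the moment, N m; "grip_width": opening from 0.0 (shut) to 1.0 (fully open); "grip_force": force on a finger pad.
Only numpy, scipy, OpenCV 4.12 (cv2) and the standard library are available. Lean on these libraries where they do the work, as an engineer would, in place of code of your own. Each camera call takes 0.05 s, during which the arm holds its last target. There are 200 camera calls.

TASK

Push the flat black face-paint palette toward the shelf's teal front edge until its white line lies right above that edge, square to it, so that the pink end overhangs by 4 cm for customers to get their fingers under. Only push it, gently, with the fingertips along the shelf: do not grip, lift or tip it, and leave the spray cans and the glitter jar where they stand. Finish with the palette lying still and the hand clear.

Things in the scene. Friction and masses are not known exactly. Their poses are not given: they have to be found in the camera images.
- shelf: Low fixed display shelf on the counter: white top board 300 mm deep (its x) by 500 mm wide (its y), top 60 mm above the counter. Origin at the centre of its underside. Its +x points to the front edge, away from the robot; the shelf may be turned by up to 0.3 rad. A teal strip 40 mm high runs along the front face just below the top board.
- shelf_edge (a point): Middle of the shelf's upper front edge (150 mm ahead of the shelf's origin, 60 mm up). Axes as the shelf's: x points out over the edge, y along the edge, z up.
- palette: Flat stiff black face-paint palette lying loose on the shelf, 120 mm long (its x) by 150 mm wide (its y) by 10 mm thick, about 0.25 kg, ordinary friction. Origin at the centre of its underside; +x points to its pink front end, within about 0.2 rad of the shelf's +x. Its straight rear side, facing the robot, is 60 mm behind the origin. Eight round colour pans on top.
- palette_line (a point): Middle of the white line, 8 mm wide, that crosses the palette's top from side to side: 20 mm ahead of the palette's origin, 40 mm behind its front side, on the top face (10 mm above the underside). Axes as the palette's.
- spray_yellow: Yellow hair-spray can standing on the shelf beside the palette, 44 mm diameter, 128 mm tall. Origin at the centre of its base. Leave alone.
- spray_blue: Blue hair-spray can standing on the shelf beside the palette, 44 mm diameter, 128 mm tall. Origin at the centre of its base. Leave alone.
- glitter_jar: Clear glitter jar with a pink cap standing on the shelf beside the palette, 48 mm diameter, 60 mm tall. Origin at the centre of its base. Leave alone.
Not all that is in view belongs to the job. Of the things like the palette, leave any that is orange or yellow; of the rest the smaller one is meant.

How it is judged:
By the outcome, as a careful person would: the job done as asked, in the order asked, and still so for the second after the job is handed in, with the robot touching nothing.
It also fails if it takes over 42 s, if anything falls off the work surface, if the arm or the gripper's body presses on something with over 40 N, if the wrist force passes 120 N, or if a joint passes its speed limit or range.

## Working session

There is one attempt and no reset: what is moved stays moved. The work goes in short steps, Python scripts to look and compute and a tool call to move; the robot and the scene stay as the last step left them, time stands still between calls to the robot, and variables do not carry over. Pictures are saved under pics/ and viewed, at most 10 in all, crops included, and the job is handed in when it is done.

Besides the shell and the picture viewer there is one more tool, called as a command line: name --argument value ..., lists and objects as JSON in quotes. step_arm: Moves the arm, as the interface text tells. Its arguments: {"type":"object","properties":{"commands":{"type":"string"},"newtons":{"type":"number"}},"required":["commands"]}

```bash
mkdir -p pics
python3 - <<'E'
from rig import *
import cv2,numpy as np
ims=[]
for c in("scene","side"):
    im=capture(c); ims.append(im)
    for l in("palette","palette_line","shelf_edge","shelf","spray_yellow","spray_blue","glitter_jar"):
        try:
            print(c,l,[(np.round(d["xy"]),round(d["score"],2)) for d in spot_point(c,l)][:3])
        except Exception as e: print(l,e)
    print({k:np.round(v,3).tolist() for k,v in camera_model(c).items()})
    cv2.imwrite(f"pics/{c}0.png",cv2.resize(im[:,:,::-1],(784,588)))
s=sense();print(s)
E
```

```text
scene palette [(array([274., 226.]), 0.85), (array([261., 110.]), 0.68), (array([180., 157.]), 0.67)]
scene palette_line [(array([175., 159.]), 0.87), (array([269., 104.]), 0.83), (array([426., 338.]), 0.68)]
scene shelf_edge [(array([228., 250.]), 0.72)]
scene shelf []
scene spray_yellow [(array([213., 179.]), 0.72)]
scene spray_blue [(array([345., 270.]), 0.84)]
scene glitter_jar [(array([248., 159.]), 0.86)]
{'mtx': [[514.219, 0.0, 286.849], [0.0, 514.219, 215.111], [0.0, 0.0, 1.0]], 'eye': [926.006, 634.871, 1181.862], 'rotation': [-0.074, 0.281, 0.919, -0.266]}
side palette [(array([359., 358.]), 0.92), (array([210., 386.]), 0.82), (array([226., 168.]), 0.82)]
side palette_line [(array([367., 351.]), 0.94), (array([290., 222.]), 0.84), (array([195., 386.]), 0.73)]
side shelf_edge [(array([330., 222.]), 0.59)]
side shelf [(array([278., 241.]), 0.93)]
side spray_yellow [(array([322., 282.]), 0.65)]
side spray_blue [(array([248., 185.]), 0.55)]
side glitter_jar [(array([274., 286.]), 0.96)]
{'mtx': [[444.559, 0.0, 274.182], [0.0, 444.559, 219.242], [0.0, 0.0, 1.0]], 'eye': [399.813, -856.341, 771.299], 'rotation': [-0.445, 0.891, -0.072, 0.047]}
{'time_s': 0.8, 'joints': array([ 9.22590509e-01,  3.12907547e-01,  1.49772422e+00,  1.86918095e-05,
        1.33097770e+00, -2.23401989e-01]), 'dq': array([ 0.00018304,  0.00012863, -0.00066872,  0.00053159, -0.00021699,
        0.00094268]), 'tau': array([ 1.09325818e-03, -4.12137365e+01, -2.59886760e+01, -5.90721379e-05,
        4.15062023e-04, -3.12306963e-05]), 'eef_pos': array([216.38486764, 478.33720593, 248.28118447]), 'ee_rot': array([-1.17787626e-05,  2.10810613e-01,  9.77526923e-01, -3.78878922e-06]), 'force': array([-0.56236336,  0.49858219,  0.36060709]), 'wrist_torque': array([-0.00232523,  0.02490225,  0.00299606]), 'grip_force': 0.0, 'grip_width': 1.0032234343910107}
```

View pics/scene0.png

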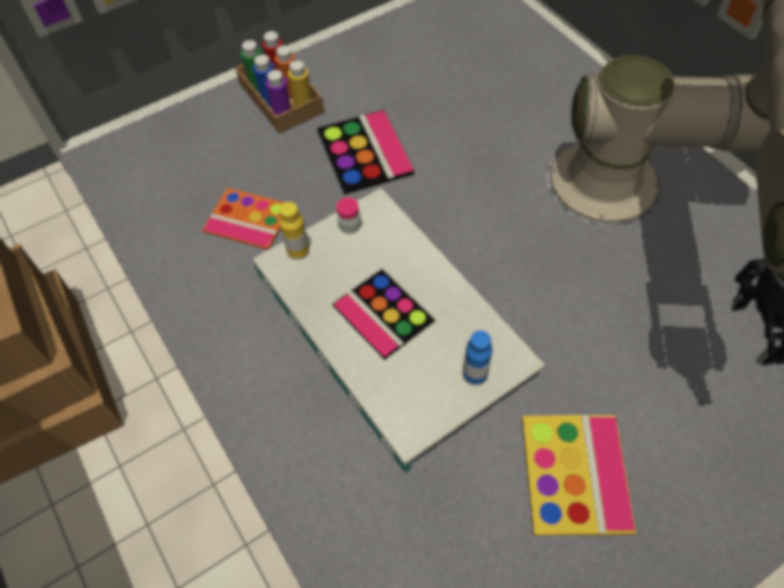

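View pics/side0.png

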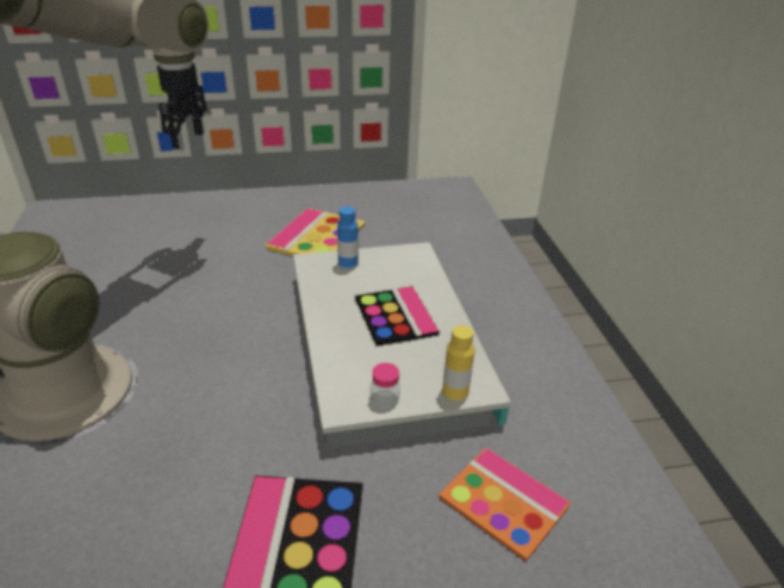

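Scene: the target is the small black palette on the shelf, centred near (383,313) in the enlarged view. Its pink end faces the front edge, which runs (255,262)–(407,462). The blue can is at (478,360), the yellow can at (293,235) and the jar at (347,215). The side view agrees: palette (397,315), yellow can (458,365), jar (385,385), blue can (347,240). The other palettes are off the shelf.

```bash
cat > h.py <<'E'
from rig import *
import cv2,numpy as np
from scipy.spatial.transform import Rotation as R
def rot(q): return R.from_quat(np.r_[q[1:],q[0]]).as_matrix()
def plane(c,px,z):
    m=camera_model(c);px=np.asarray(px,float).reshape(-1,2)
    d=np.c_[px,np.ones(len(px))]@np.linalg.inv(np.array(m["mtx"])).T@rot(m["rotation"]).T
    e=np.array(m["eye"]);return (e+d*((z-e[2])/d[:,2])[:,None])[:,:2]
def proj(c,p):
    m=camera_model(c);q=(np.atleast_2d(p)-m["eye"])@rot(m["rotation"]);q=q@np.array(m["mtx"]).T
    return q[:,:2]/q[:,2:]
def rect(mask):
    n,l,st,_=cv2.connectedComponentsWithStats(mask.astype(np.uint8));i=1+np.argmax(st[1:,4]);return l==i
def pts(mask):
    k,_=cv2.findContours(mask.astype(np.uint8),cv2.RETR_EXTERNAL,cv2.CHAIN_APPROX_NONE);return max(k,key=cv2.contourArea)[:,0]
def box(P): 
    (c,s,a)=cv2.minAreaRect(P.astype(np.float32)); return np.round(c,1),np.round(s,1),round(np.radians(a),4)
def look(c,seed):
    im=capture(c);hsv=cv2.cvtColor(im,cv2.COLOR_RGB2HSV).astype(int)
    L=hsv[...,2];S=hsv[...,1]
    out={}
    for t in trace(c,"palette"):
        if abs(t["rect"][0]-seed[0])<35 and abs(t["rect"][1]-seed[1])<35: out["pal"]=t; break
    return im,hsv,out
E
python3 - <<'E'
from h import *
for c,seed in(("scene",(274,224)),("side",(283,225))):
    im,hsv,o=look(c,seed)
    if "pal" in o: print(c,"palette",o["pal"]["score"],box(plane(c,pts(o["pal"]["mask"]),70)))
    # shelf white
    w=(hsv[...,2]>150)&(hsv[...,1]<60)
    n,l=cv2.connectedComponents(w.astype(np.uint8))
    for dx in range(-60,61,20):
        print(im[seed[1]-60,seed[0]+dx],end=' ')
    print()
    for t in trace(c,"shelf")[:1]: print("shelf trace",t["score"],box(plane(c,pts(t["mask"]),60)))
    n,l,st,_=cv2.connectedComponentsWithStats(w.astype(np.uint8))
    ids=np.bincount(l[seed[1]-90:seed[1]+90,seed[0]-80:seed[0]+80][w[seed[1]-90:seed[1]+90,seed[0]-80:seed[0]+80]]).argmax()
    print("white",st[ids],box(plane(c,pts(l==ids),60)))
    for k,zt in(("spray_yellow",0),("spray_blue",0),("glitter_jar",0)):
        r=spot_point(c,k)
        if r: print(k,np.round(plane(c,r[0]["xy"],60)))
    v=im.copy(); cv2.drawContours(v,[pts(l==ids)],-1,(255,0,0),1)
    if "pal" in o: cv2.drawContours(v,[pts(o["pal"]["mask"])],-1,(0,255,0),1)
    x,y=seed; cv2.imwrite(f"pics/{c}1.png",cv2.resize(v[y-110:y+110,x-130:x+130,::-1],None,fx=1.5,fy=1.5))
a=[cv2.imread(f"pics/{c}1.png") for c in("scene","side")]
cv2.imwrite("pics/m1.png",np.hstack(a))
E
```

```text
scene palette 0.57 (array([594.3,  48.5]), array([122.9, 154.2]), np.float64(0.1425))
[115  95  28] [195 193 172] [118 119 108] [201 198 176] [200 197 176] [120 118 116] [123 121 118] 
shelf trace 0.93 (array([580.1,  52.6]), array([309.7, 513.5]), np.float64(0.0334))
white [  181   135   208   195 16292] (array([573.4,  44.3]), array([301.8, 501.6]), np.float64(0.0318))
spray_yellow [[ 654. -166.]]
spray_blue [[527. 237.]]
glitter_jar [[ 534. -166.]]
side palette 0.88 (array([591. ,  38.3]), array([124. , 159.6]), np.float64(0.1227))
[204 182  88] [ 36  78 114] [132 131 131] [133 131 132] [130 129 128] [134 133 131] [130 128 127] 
shelf trace 0.97 (array([575.2,  23.9]), array([304.8, 541.2]), np.float64(0.0341))
white [ 209  173  130  133 9872] (array([573.9,  46.6]), array([303.6, 505.3]), np.float64(0.0321))
spray_yellow [[ 652. -173.]]
spray_blue [[520. 239.]]
glitter_jar [[ 537. -171.]]
```

View pics/m1.png

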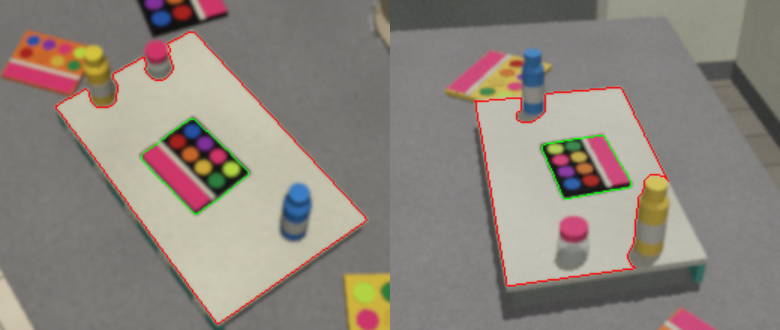

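The contours fit. The shelf centre is about (573.5, 45) with yaw 0.032, and the palette about (593, 44) with yaw about 0.13. The plan is a two-fingertip push with the hand open and square to the shelf, which squares the palette as it moves.

step_arm --commands "1 -42.9 -28.5 0 0 0 -0.457;1 -42.9 -28.5 0 0 0 -0.457;1 -42.9 -28.5 0 0 0 -0.457;1 -42.9 -28.5 0 0 0 -0.457;1 -42.9 -28.5 0 0 0 -0.457;1 -42.9 -28.5 0 0 0 -0.457;1 -42.9 -28.5 0 0 0 -0.457;1 -42.9 -28.5 0 0 0 -0.457;1 -42.9 -28.5 0 0 0 -0.457;1 -42.9 -28.5 0 0 0 -0.457;1 -42.9 -28.5 0 0 0 -0.457;1 -42.9 -28.5 0 0 0 -0.457;1 -42.9 -28.5 0 0 0 -0.457;1 -42.9 -28.5 0 0 0 -0.457;1 -42.9 -28.5 0 0 0 -0.457;1 -42.9 -28.5 0 0 0 -0.457;1 -42.9 -28.5 0 0 0 -0.457;1 -42.9 -28.5 0 0 0 -0.457"

```text
time_s: 2.9
eef_pos: [489.4, 42.9, 248.5]
ee_rot: [0.0, -0.017, 1.0, 0.0]
force: [-0.4, -0.3, -0.2]
grip_width: 1.0
grip_force: 0.0
```

step_arm --commands "1 0 0 4 0 0 0;1 0 0 8 0 0 0;1 0 0 12 0 0 0;1 0 0 14.5 0 0 0;1 0 0 15.8 0 0 0;1 0 0 15.8 0 0 0;1 0 0 15.8 0 0 0"

```text
time_s: 3.48
eef_pos: [489.7, 42.4, 90.6]
ee_rot: [-0.0, -0.017, 1.0, 0.0]
force: [0.9, 0.2, -0.3]
grip_width: 1.0
grip_force: 0.0
```

Run:
```python
from h import *
im=capture("side");s=sense();print(s["eef_pos"],s["force"])
p=proj("side",[s["eef_pos"]])[0];print(p)
x,y=map(int,p);v=cv2.resize(im[y-60:y+60,x-60:x+100,::-1],None,fx=4,fy=4)
cv2.imwrite("pics/s2.png",v)
```

```text
[490.26318799  42.26886626  91.36968263] [ 0.71230103  0.09410174 -0.14641169]
[243.48619428 220.29040295]
```

View pics/s2.png

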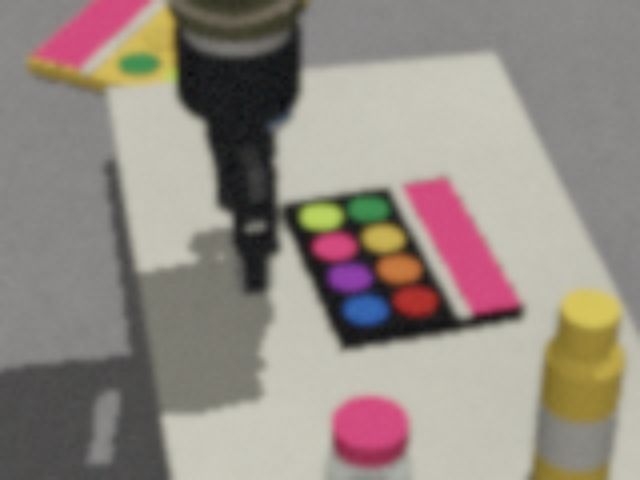

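The fingers are behind the palette's rear side and clear of it, with the near tip at crop (255,285). I'll descend gently and watch the force.

step_arm --commands "1 0 0 0.6 0 0 0;1 0 0 1.1 0 0 0;1 0 0 1.2 0 0 0;1 0 0 1.2 0 0 0"

```text
time_s: 3.87
eef_pos: [489.7, 41.9, 78.2]
ee_rot: [-0.0, -0.016, 1.0, 0.0]
force: [-0.6, 0.0, -0.4]
grip_width: 0.999
grip_force: 0.0
```

step_arm --commands "1 0 0 0.15 0 0 0;1 0 0 0.3 0 0 0;1 0 0 0.3 0 0 0"

```text
time_s: 4.12
eef_pos: [489.7, 41.9, 75.1]
ee_rot: [-0.0, -0.016, 1.0, 0.0]
force: [-0.2, -0.3, -0.1]
grip_width: 1.0
grip_force: 0.0
```

step_arm --commands "1 0 0 0.15 0 0 0;1 0 0 0.3 0 0 0;1 0 0 0.3 0 0 0"

```text
time_s: 4.37
eef_pos: [489.7, 41.9, 72.0]
ee_rot: [-0.0, -0.016, 1.0, 0.0]
force: [-0.9, 0.9, 0.1]
grip_width: 0.998
grip_force: 0.0
```

step_arm --commands "1 0 0 0.15 0 0 0;1 0 0 0.3 0 0 0;1 0 0 0.3 0 0 0"

```text
time_s: 4.62
eef_pos: [489.7, 41.9, 69.0]
ee_rot: [-0.0, -0.016, 1.0, 0.0]
force: [0.6, 0.4, -0.8]
grip_width: 1.001
grip_force: 0.0
```

step_arm --commands "1 0 0 0.1 0 0 0;1 0 0 0.2 0 0 0;1 0 0 0.2 0 0 0"

```text
time_s: 4.87
eef_pos: [489.7, 41.9, 67.1]
ee_rot: [-0.0, -0.016, 1.0, 0.0]
force: [-0.5, 0.2, 0.9]
grip_width: 0.998
grip_force: 0.0
```

step_arm --commands "1 0 0 0.1 0 0 0;1 0 0 0.2 0 0 0;1 0 0 0.2 0 0 0"

```text
time_s: 5.12
eef_pos: [489.7, 41.9, 65.1]
ee_rot: [-0.0, -0.016, 1.0, -0.0]
force: [0.5, -0.2, 0.0]
grip_width: 1.001
grip_force: 0.0
```

step_arm --commands "1 -0.5 0 -0.1 0 0 0;1 -1 0 -0.1 0 0 0;1 -1.4 0 -0.1 0 0 0;1 -1.8 0 -0.1 0 0 0;1 -2.2 0 -0.1 0 0 0;1 -2.6 0 -0.1 0 0 0;1 -3 0 -0.1 0 0 0;1 -3.4 0 -0.1 0 0 0;1 -3.8 0 -0.1 0 0 0;1 -4.2 0 -0.1 0 0 0;1 -4.6 0 -0.1 0 0 0;1 -5 0 -0.1 0 0 0;1 -5.4 0 -0.1 0 0 0;1 -5.8 0 -0.1 0 0 0;1 -6.2 0 -0.1 0 0 0;1 -6.6 0 -0.1 0 0 0;1 -7 0 -0.1 0 0 0;1 -7 0 -0.1 0 0 0"

```text
time_s: 6.62
eef_pos: [560.6, 44.1, 66.3]
ee_rot: [0.0, -0.016, 1.0, -0.0]
force: [0.1, -0.8, -0.6]
grip_width: 1.003
grip_force: 0.0
```

```bash
cat > see.py <<'E'
from h import *
import sys
s=sense();print(s["eef_pos"],s["force"])
O=np.array([573.5,45]);a=0.032;A=np.array([[np.cos(a),np.sin(a)],[-np.sin(a),np.cos(a)]])
vs=[]
for c in("scene","side"):
    im=capture(c)
    r=[d for d in spot_point(c,"palette_line")]
    for d in r: 
        w=A@(plane(c,d["xy"],70)[0]-O)
        if abs(w[0])<260 and abs(w[1])<150: print(c,"line shelf-frame",np.round(w,1),round(d["score"],2))
    for t in trace(c,"palette"):
        w=A@(plane(c,t["rect"][:2],70)[0]-O)
        if abs(w[0])<260 and abs(w[1])<100:
            b=box(plane(c,pts(t["mask"]),70)); print(c,"box",np.round(A@(b[0]-O),1),b[1:],round(t["score"],2))
    x,y=map(int,proj(c,[[650,40,70]])[0])
    vs.append(cv2.resize(im[y-75:y+75,x-65:x+65,::-1],None,fx=3,fy=3,interpolation=cv2.INTER_CUBIC))
cv2.imwrite(sys.argv[1],np.hstack(vs))
E
python3 see.py pics/p3.png
```

```text
[560.57874925  44.07797395  66.34750982] [ 0.05817688 -0.79626669 -0.55651256]
scene box [60.6 -3.3] (array([122.9, 151.6]), np.float64(0.024)) 0.57
side line shelf-frame [ 72.2 -13.2] 0.96
side box [ 61.2 -14.1] (array([167.8, 123.6]), np.float64(1.5132)) 0.73
```

View pics/p3.png

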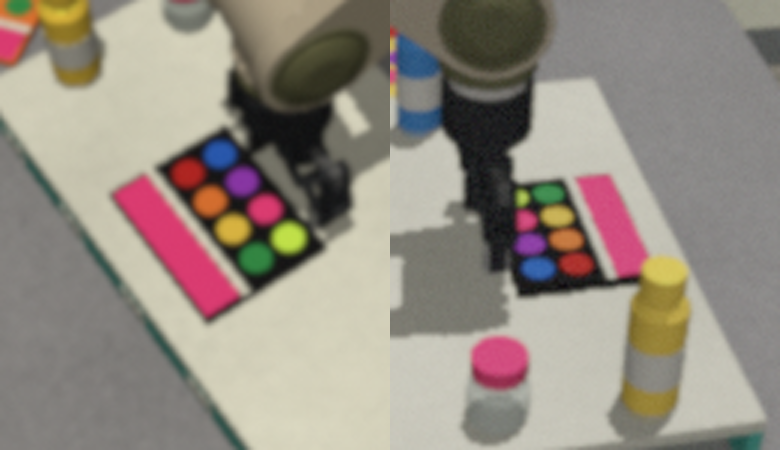

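The palette squared up against the fingertips, about 60 mm along the shelf frame, and both fingers are touching its rear side. I'll keep pushing, stopping short for a precise look.

step_arm --commands "1 -0.2 0 0 0 0 0;1 -0.6 0 0 0 0 0;1 -1 0 0 0 0 0;1 -1.4 0 0 0 0 0;1 -1.8 0 0 0 0 0;1 -2.2 0 0 0 0 0;1 -2.6 0 0 0 0 0;1 -3 0 0 0 0 0;1 -3.4 0 0 0 0 0;1 -3.8 0 0 0 0 0;1 -4.2 0 0 0 0 0;1 -4.6 0 0 0 0 0;1 -5 0 0 0 0 0;1 -5.4 0 0 0 0 0;1 -5.7 0 0 0 0 0;1 -5.9 0 0 0 0 0;1 -6 0 0 0 0 0;1 -6 0 0 0 0 0"

```text
time_s: 8.42
eef_pos: [620.0, 46.0, 66.2]
ee_rot: [0.0, -0.016, 1.0, -0.0]
force: [0.2, -0.8, 0.4]
grip_width: 0.998
grip_force: 0.0
```

```bash
cat >> see.py <<'E'
# fit white line and front edge in each camera by sub-pixel profiles
for c in("scene",):
    im=cv2.cvtColor(capture(c),cv2.COLOR_RGB2HSV).astype(np.float32)
    V,S=im[...,2],im[...,1]
    B=lambda X,y,z:np.c_[(A.T@np.array([X,np.full(len(X),y)])).T+O,np.full(len(X),z)]
    def samp(ch,X,y,z): 
        p=proj(c,B(X,y,z)).astype(np.float32);return cv2.remap(ch,p[None,:,0].copy(),p[None,:,1].copy(),cv2.INTER_LINEAR)[0]
    X=np.arange(60,220,.5)
    G=lambda y,lo,hi:None
    Lc=[];Y=np.arange(-60,61,6)
    for y in Y:
        sat=samp(S,X,y-2,70)
        pk=np.where(sat>150)[0]; st=[i for i in pk if (sat[i:i+40]>150).all()]
        Lc.append(X[st[0]] if st else np.nan)
    Lc=np.array(Lc);ok=np.isfinite(Lc)&(abs(Lc-np.nanmedian(Lc))<6)
    f=np.polyfit(Y[ok]-2,Lc[ok],1);print(c,"pink start (line centre+4): x at y=0 %.1f slope %.4f n%d"%(f[1],f[0],ok.sum()))
    E=[];Y=np.r_[np.arange(-190,-100,6),np.arange(110,230,6)];X=np.arange(120,175,.5)
    for y in Y:
        v=samp(V,X,y,60); E.append(X[np.argmin(np.diff(cv2.GaussianBlur(v[None],(0,0),3)[0]))]+.25)
    E=np.array(E);ok=abs(E-np.median(E))<4;f=np.polyfit(Y[ok],E[ok],1);print(c,"edge x %.1f slope %.4f n%d"%(f[1],f[0],ok.sum()))
E
python3 see.py pics/p4.png
```

```text
[619.97579074  46.03454744  66.24175633] [ 0.22874674 -0.76722147  0.43047092]
scene line shelf-frame [132.2  -2. ] 0.87
scene box [119.9  -3.9] (array([122.5, 153.3]), np.float64(0.0439)) 0.84
side line shelf-frame [137.9  -2.5] 0.79
side line shelf-frame [-15.7 -83.3] 0.53
side box [119.2 -11.4] (array([158.8, 119.5]), np.float64(1.5658)) 0.7
scene pink start (line centre+4): x at y=0 65.6 slope 0.0006 n16
scene edge x 151.0 slope 0.0001 n35
```

View pics/p4.png

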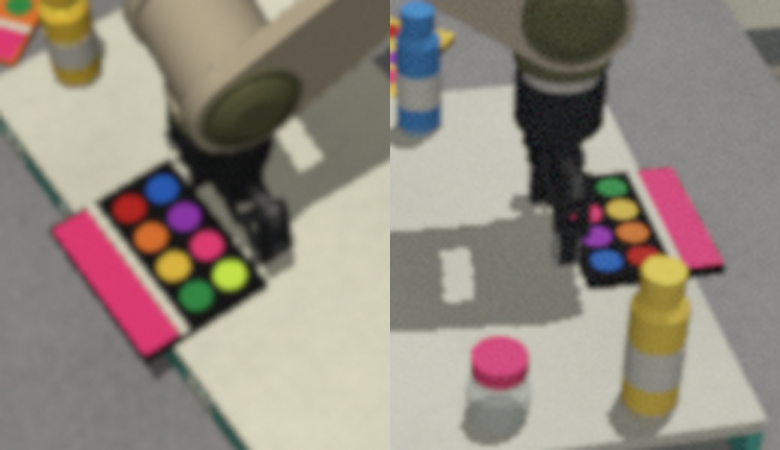

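The palette is square to the edge and overhangs by nearly the right amount. The fitter mistook a pan for pink, so I'll measure the white stripe itself in both cameras.

```bash
cat > line.py <<'E'
from h import *
O=np.array([573.5,45]);a=0.032;A=np.array([[np.cos(a),np.sin(a)],[-np.sin(a),np.cos(a)]])
s=sense();print(s["eef_pos"],s["time_s"])
def run(c,ch,X,Y,z,fn):
    out=[]
    for y in Y:
        p=proj(c,np.c_[(A.T@np.array([X,np.full(len(X),y)])).T+O,np.full(len(X),z)]).astype(np.float32)
        out.append(fn(cv2.remap(ch,p[None,:,0].copy(),p[None,:,1].copy(),cv2.INTER_LINEAR)[0],X))
    E=np.array(out);ok=abs(E-np.median(E))<4;f=np.polyfit(Y[ok],E[ok],1)
    return "x0 %.2f slope %.4f rms %.2f n%d"%(f[1],f[0],np.std(E[ok]-np.polyval(f,Y[ok])),ok.sum())
def cen(v,X): w=np.clip(v-(v.min()+v.max())/2,0,None);return (w*X).sum()/w.sum()
def drop(v,X): return X[np.argmin(np.diff(cv2.GaussianBlur(v[None],(0,0),4)[0]))]+.25
def front(v,X): return X[np.argmin(np.diff(cv2.GaussianBlur(v[None],(0,0),4)[0]))]+.25
for c in("scene","side"):
    im=capture(c).astype(np.float32); g=im[...,1]
    pk=im[...,0]-im[...,1]
    Yl=np.arange(-60,56,4) if c=="scene" else np.arange(-30,50,4)
    print(c,"line",run(c,g,np.arange(128,160,.5),Yl,70,cen))
    print(c,"pink front (line+~36..40)",run(c,pk,np.arange(150,195,.5),Yl,70,front))
    Ye=np.r_[np.arange(-190,-100,6),np.arange(110,230,6)] if c=="scene" else np.arange(110,230,6)
    print(c,"edge",run(c,g,np.arange(130,170,.5),Ye,60,drop))
E
python3 line.py
```

```text
[619.73075231  46.04211415  66.33803678] 8.7667
scene line x0 137.85 slope 0.0006 rms 0.05 n29
scene pink front (line+~36..40) x0 177.15 slope 0.0020 rms 0.19 n29
scene edge x0 150.98 slope -0.0001 rms 0.34 n35
side line x0 137.98 slope 0.0003 rms 0.04 n20
side pink front (line+~36..40) x0 176.48 slope -0.0036 rms 0.28 n20
side edge x0 146.51 slope 0.0301 rms 0.72 n15
```

step_arm --commands "1 -0.2 0 0 0 0 0;1 -0.5 0 0 0 0 0;1 -0.8 0 0 0 0 0;1 -1 0 0 0 0 0;1 -1.15 0 0 0 0 0;1 -1.25 0 0 0 0 0;1 -1.25 0 0 0 0 0;1 -1.25 0 0 0 0 0"

```text
time_s: 9.53
eef_pos: [632.4, 46.4, 66.2]
ee_rot: [0.0, -0.016, 1.0, -0.0]
force: [0.2, 0.1, -1.5]
grip_width: 1.001
grip_force: 0.0
```

```bash
sed -i 's/arange(128,160/arange(140,172/;s/arange(150,195/arange(165,210/' line.py; python3 line.py
```

```text
[632.36112501  46.44985085  66.23710511] 9.5333
scene line x0 150.35 slope 0.0008 rms 0.04 n29
scene pink front (line+~36..40) x0 189.45 slope 0.0029 rms 0.22 n29
scene edge x0 150.98 slope 0.0001 rms 0.38 n35
side line x0 150.17 slope -0.0065 rms 0.20 n20
side pink front (line+~36..40) x0 188.97 slope -0.0023 rms 0.24 n20
side edge x0 152.65 slope -0.0158 rms 1.61 n13
```

The line is at 150.3 mm and the edge at 150 to 151 mm, and they are parallel. I'll back off and then lift.

step_arm --commands "1 0.4 0 0 0 0 0;1 1 0 0 0 0 0;1 2 0 -0.2 0 0 0;1 3 0 -0.5 0 0 0;1 4 0 -2 0 0 0;1 4 0 -5 0 0 0;1 4 0 -9 0 0 0;1 4 0 -13 0 0 0;1 4 0 -16 0 0 0;1 8 0 -18 0 0 0;1 12 0 -18 0 0 0;1 16 0 -18 0 0 0;1 16 0 -18 0 0 0;1 16 0 -18 0 0 0;1 16 0 -18 0 0 0"

```text
time_s: 10.88
eef_pos: [472.6, 41.2, 246.8]
ee_rot: [0.001, -0.016, 1.0, -0.0]
force: [-0.6, -1.0, -0.2]
grip_width: 0.997
grip_force: 0.0
```

```bash
python3 line.py; sed '/^# fit/,$d' see.py > see2.py; python3 see2.py pics/p5.png
```

```text
[472.64319616  41.21392426 246.83475662] 10.8833
scene line x0 150.35 slope 0.0008 rms 0.04 n29
scene pink front (line+~36..40) x0 189.45 slope 0.0033 rms 0.22 n29
scene edge x0 150.96 slope 0.0000 rms 0.36 n35
side line x0 150.18 slope -0.0069 rms 0.18 n20
side pink front (line+~36..40) x0 188.92 slope -0.0019 rms 0.27 n20
side edge x0 149.02 slope 0.0102 rms 0.25 n20
[473.19536048  41.17254388 246.3969267 ] [0.24914453 0.84535543 0.8952111 ]
scene line shelf-frame [148.9  -5.1] 0.94
scene box [132.7  -3.8] (array([121.1, 152.7]), np.float64(0.0391)) 0.86
side line shelf-frame [150.7  -9.3] 0.74
side box [128.7 -12.5] (array([125.5, 160.3]), np.float64(0.0297)) 0.82
```

View pics/p5.png

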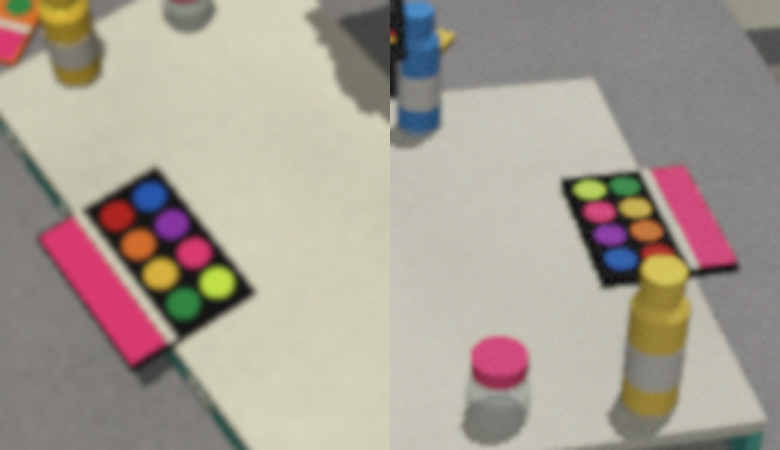

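The white line lies on the teal edge and square to it. The pink end overhangs, the cans and jar are untouched, and the hand is clear.

```bash
python3 -c "
from rig import *
print(finish_job())"
```

```text
the job is handed in; nothing more can be done
None
```

I pushed the palette until its white line lay over the teal edge, within about 1 mm and square to it, so the pink end overhangs by about 4 cm; the cans and jar were left alone, the hand is clear, and the job is handed in.

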